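# Change the piece on show: one display tray home, the other drawn out

### The arm

A 6-joint arm with a two-finger parallel gripper is mounted at the origin on the work surface. World frame = base frame: x ahead of the robot, y to its left, z up, the work surface at z = 0. Lengths are in m, angles in rad, forces in N, time in s.
With the tool pointing down it reaches from about 0.3 to 0.775 m from the base axis. Payload 14.6 kg.
Tool frame: the origin (TCP) lies at the very end of the fingers, on their centre line; the grasp point (between the pads) lies 19 mm behind it (ctrl.hold_point_z is the z of the grasp point in the tool frame, in m); z points along the fingers, y is the direction in which the jaws open and shut (so a half turn about z gives the same grasp; the last joint's range is limited). The gripper opens to 94 mm and grips with 3 to 60 N. Pads are 16 mm wide; open, the fingers measure 119 mm over their backs; the gripper's body (75 mm by 177 mm) begins 78 mm behind the grasp point.
Start: joints at [-1.405, 0.3, 1.521, -0, 1.321, -0.067], TCP at [0.127, -0.535, 0.205] pointing down, gripper open.
Joint ranges: [-3.03, 3.03], [-0.79, 2.21], [0.23, 2.52], [-1.04, 4.18], [0, 3.07], [-2.55, 2.55]. Speed limits (rad/s): [2.22, 2.22, 2.57, 3.14, 3.14, 3.14].

### API

Orientations are given as [roll, pitch, yaw] about the fixed x, y, z axes, in that order (R = Rz(yaw) Ry(pitch) Rx(roll)).
In Python, from station import ctrl, cams, hand_in gives the robot as it stands.
- The arm moves only by the tool servo_tool, never from a script. Its argument "rows" is a list of rows, each a list of 7 numbers: the shift along the world's x, y, z in m, then the turn, a rotation vector about the world's x, y, z in rad, then the gripper command: -1 is shut, 1 is fully open, values between are in proportion. A call has exactly 8 rows; each row is the pose to reach, as a shift and turn from the pose measured when the call began; what a row does not reach only later rows make up. A row lasts 1/12 s, in which the tool goes at most 41.7 mm and 7.16 degrees, less where a joint would pass 70% of its speed; a pose out of reach is approached as far as the arm can. A call with a gripper value outside its range is refused whole. The fingers move at their own pace and stop on an object; "newtons" is the grip in N (left out, the last holds). Time passes only in rows, so rows that repeat a pose let the fingers close, or fill a call up. It gives the time, the measured TCP pose, the force and the opening at its end, in the units of the state.
- ctrl.get_obs(): the state, without advancing time (a new reading comes with each control period).
- cams.camera(name): name is "scene" or "side" or "wrist"; returns a dict with "image" (384x512x3 uint8, red, green, blue), "depth" (384x512 float32, m along the optical axis (not along the pixel's ray), 0 where there is no reading), "fx", "fy", "cx", "cy" (pixels), "rvec" (rotation vector, rad) and "tvec" (3), from world to camera coordinates, as OpenCV has them; the wrist camera has in their place "hand_eye" (4x4, takes a point from camera to tool coordinates, whose origin is the TCP and whose axes are the flange's). Camera axes: x right, y down, z forward; pixel columns grow to the right and rows downward; lengths in m; the calibration is good to about 2 mm. A picture is of the moment at which its call begins: read the wrist's pose just before it.
- hand_in(): hands the job in, once; it reports no verdict.
Trained networks look in a picture, given as the dict that the camera call returned (one of the last four; its "shot" number tells which), for a name from the list of things; names that differ only in an ending like _2 or _b are one class to them, and where a whole thing is asked for, a point or a joint stands for the part that bears it (a point fixed in the world has none). Each returns a list of dicts, best first, with "p" (0 to 1); they miss things now and then, are a little off and sometimes report something else, mostly with a low value. They report only what shows in the picture. A call takes as long as a camera call. They do not tell look-alikes from the thing itself.
- cams.spot_in(picture, name): "box" ([left, top, right, bottom] as shares, 0 to 1, of the picture: columns of its width, rows of its height, round what is visible of it).
- cams.place_of(picture, name): "at" ([column, row] as shares, 0 to 1, of the picture: columns of its width, rows of its height: a listed point, or the origin of a listed thing).
The state is a dict: "time_s": time; "qpos": joint angles; "joint_vel": joint speeds; "tau": joint torques, N m; "ee_pos": TCP position; "eef_rot": TCP orientation; "force": force on the tool from outside, world axes, zero at the start; "moment": the same for the moment, N m; "grip_width": finger opening in m.
Only numpy, scipy, OpenCV 4.12 (cv2) and the standard library are available. Lean on these libraries where they do the work, as an engineer would, in place of code of your own. Each camera call takes 0.05 s, during which the arm holds its last target.

### The job

Change which ceramic piece is on show in the glass-topped pine stand: push the tray with the cup fully home, and hook a fingertip behind the front lip of the tray with the bowl and draw it out along its rail as far as it goes, in either order. Use the fingertips only and go gently: do not grip the trays, do not touch the cup or the bowl, keep both standing in their trays, and leave the things around the stand where they are.

Things in the scene. Friction and masses are not known exactly. Their poses are not given: they have to be found in the camera images.
- stand: fixed pine stand with a glass roof, 284 mm wide, 74 mm high, two tray lanes centred at y = +66 and -66 mm (which tray is in which varies). Origin on the table, midway between the two lips when both trays are home; x points from the open front into the stand, z up. The roof spans x = 65 to 205 mm; lips are at x = 0 when home, -120 mm when fully out.
- bowl_tray (a joint): how far the tray with the bowl is drawn out, m: 0 fully home, 0.12 fully out (both hard stops). Starts nearly home. It runs straight along the stand's -x, resists with about 1.5 N and stays where it is left
- cup_tray (a joint): how far the tray with the cup is drawn out, m: 0 fully home, 0.12 fully out (both hard stops). Starts well out. It runs straight along the stand's -x, resists with about 1.5 N and stays where it is left
- bowl_tray_lip (a point): middle of the top edge of the front lip of the tray with the bowl, moving with it. Lip: upright pine board 10 mm thick (x), 112 mm wide (y), top 46 mm above the table, 30 mm above the tray's floor. x points into the tray, away from its front (tray comes out along -x), z up. Behind the lip 68 mm of bare floor, then a 10 mm high divider; side walls 14 mm above the floor.
- cup_tray_lip (a point): middle of the top edge of the front lip of the tray with the cup, moving with it. Lip: upright pine board 10 mm thick (x), 112 mm wide (y), top 46 mm above the table, 30 mm above the tray's floor. x points into the tray, away from its front (tray comes out along -x), z up. Behind the lip 68 mm of bare floor, then a 10 mm high divider; side walls 14 mm above the floor.
- bowl_mid (a point): centre, half-way up, of the loose white ceramic bowl, 70 mm across, 30 mm high, standing in the rear part of its tray (about 130 mm behind the lip), under the glass while its tray is home
- cup_mid (a point): centre, half-way up, of the loose white ceramic cup, 50 mm across, 42 mm high, standing in the rear part of its tray (about 130 mm behind the lip)
- dish_mid (a point): centre, half-way up, of a bystander: loose terracotta dish, 80 mm across, 22 mm high, on the table beside the stand
- block_mid (a point): centre, half-way up, of a bystander: loose wooden block with two round holes, 50 x 90 x 35 mm high, on the table beside the stand
- beaker_mid (a point): centre, half-way up, of a bystander: loose blue ceramic beaker, 60 mm across, 80 mm high, on the table beside the stand
Not all that is in view belongs to the job. Leave any pink look-alike of the part that bears cup_mid alone.

How it is judged:
At the end, for the whole second after the job is handed in: The bowl's tray is drawn out to within 8 mm of its stop, the cup's tray is within 8 mm of fully home, and bowl and cup each stand upright in the rear part of their own trays (value of joint bowl_tray above 0.112 m and value of joint cup_tray below 0.008 m and angle between each of bowl_mid, cup_mid's own z axis and vertical below 0.25 rad and x of bowl_mid in the frame of bowl_tray_lip between 0.09 and 0.17 m and y of bowl_mid in the frame of bowl_tray_lip between -0.045 and 0.045 m and x of cup_mid in the frame of cup_tray_lip between 0.09 and 0.17 m and y of cup_mid in the frame of cup_tray_lip between -0.045 and 0.045 m); the robot touches nothing.
It fails at once if the bowl or the cup is lifted off its tray or tipped (height (world z) of bowl_mid above 0.045 m or height (world z) of cup_mid above 0.051 m or angle between any of bowl_mid, cup_mid's own z axis and vertical above 0.5 rad).
It fails at once if the robot touches the bowl or the cup (contact force between any of the arm, the fingers and bowl above 0.5 N or contact force between any of the arm, the fingers and cup above 0.5 N).
It fails at once if a tray is gripped or wrenched (more than 40 N on it from the fingers) (contact force between the fingers and bowl_tray above 40 N or contact force between the fingers and cup_tray above 40 N).
It fails at once if a thing beside the stand is moved more than 15 mm (distance of any of dish_mid, block_mid, beaker_mid from where it was at the start of the episode above 0.015 m).
It also fails if it takes over 48 s, if anything falls off the work surface, if the arm or the gripper's body presses on something with over 40 N, if the wrist force passes 120 N, or if a joint passes its speed limit or range.

## Working session

There is one attempt and no reset: what is moved stays moved. The work goes in short steps, Python scripts to look and compute and a tool call to move; the robot and the scene stay as the last step left them, time stands still between calls to the robot, and variables do not carry over. Pictures are saved under pics/ and viewed, and the job is handed in when it is done.

Besides the shell and the picture viewer there is one more tool, called after ">>>" by a JSON object that holds its "op" and its "data". servo_tool: Moves the arm, as the interface text tells. Its arguments: {"type":"object","properties":{"rows":{"type":"array"},"newtons":{"type":"number"}},"required":["rows"]}

```bash
mkdir -p pics
cat > h.py <<'E'
import numpy as np, cv2
from station import ctrl, cams, hand_in
def w(p,u,v,d=None):
    if d is None: d=p["depth"][int(v),int(u)]
    R=cv2.Rodrigues(np.array(p["rvec"]))[0]
    c=np.array([(u-p["cx"])/p["fx"]*d,(v-p["cy"])/p["fy"]*d,d])
    return R.T@(c-np.array(p["tvec"]).ravel())
def wz(p,u,v,z):
    R=cv2.Rodrigues(np.array(p["rvec"]))[0]; t=np.array(p["tvec"]).ravel()
    o=-R.T@t; r=R.T@np.array([(u-p["cx"])/p["fx"],(v-p["cy"])/p["fy"],1.])
    return o+r*(z-o[2])/r[2]
def save(p,n): cv2.imwrite("pics/"+n,cv2.cvtColor(p["image"],cv2.COLOR_RGB2BGR))
E
python3 - <<'E'
from h import *
Z=dict(bowl_tray_lip=.046,cup_tray_lip=.046,bowl_mid=.035,cup_mid=.041,dish_mid=.011,block_mid=.0175,beaker_mid=.04)
for n in ["scene","side"]:
    p=cams.camera(n); save(p,n+"0.png")
    for k in list(Z)+["stand"]:
        for r in cams.place_of(p,k)[:3]:
            u,v=r["at"][0]*512,r["at"][1]*384
            print(n,k,round(r["p"],2),int(u),int(v),wz(p,u,v,Z.get(k,0)).round(3),w(p,u,v).round(3))
o=ctrl.get_obs(); print(o["ee_pos"],o["eef_rot"],o["time_s"],o["grip_width"])
E
```

```text
scene bowl_tray_lip 0.78 245 209 [ 0.612 -0.083  0.046] [ 1.1  -0.75  0.82]
scene cup_tray_lip 0.72 253 168 [0.534 0.066 0.046] [ 0.499  0.117 -0.002]
scene bowl_mid 0.63 290 195 [0.671 0.037 0.035] [0.667 0.044 0.028]
scene bowl_mid 0.62 202 250 [ 0.601 -0.239  0.035] [ 0.628 -0.266  0.077]
scene cup_mid 0.78 251 153 [0.486 0.127 0.041] [0.467 0.154 0.017]
scene cup_mid 0.51 292 195 [0.681 0.033 0.041] [0.674 0.045 0.029]
scene cup_mid 0.5 161 228 [ 0.476 -0.242  0.041] [ 0.461 -0.23   0.022]
scene dish_mid 0.66 312 165 [0.645 0.21  0.011] [0.644 0.213 0.008]
scene dish_mid 0.59 160 227 [ 0.447 -0.222  0.011] [ 0.458 -0.23   0.024]
scene block_mid 0.63 159 225 [ 0.447 -0.223  0.018] [ 0.46  -0.234  0.034]
scene beaker_mid 0.78 205 251 [ 0.611 -0.242  0.04 ] [ 0.629 -0.261  0.069]
scene stand 0.67 291 195 [0.656 0.071 0.   ] [0.671 0.043 0.028]
scene stand 0.56 268 216 [ 0.646 -0.03   0.   ] [ 0.654 -0.044  0.016]
side bowl_tray_lip 0.6 264 178 [ 0.609 -0.09   0.046] [ 0.627 -0.139  0.017]
side cup_tray_lip 0.82 269 220 [0.538 0.066 0.046] [0.539 0.065 0.045]
side cup_tray_lip 0.44 264 179 [ 0.607 -0.084  0.046] [ 0.608 -0.087  0.044]
side bowl_mid 0.36 217 168 [ 0.743 -0.102  0.035] [ 0.71  -0.042  0.072]
side cup_mid 0.76 286 263 [0.469 0.165 0.041] [0.469 0.165 0.041]
side cup_mid 0.75 222 202 [0.657 0.039 0.041] [0.654 0.044 0.044]
side dish_mid 0.67 188 257 [0.65  0.192 0.011] [0.653 0.187 0.006]
side block_mid 0.92 338 174 [ 0.461 -0.234  0.018] [ 0.459 -0.215  0.028]
side beaker_mid 0.9 290 153 [ 0.599 -0.258  0.04 ] [ 0.587 -0.218  0.06 ]
[ 0.12687779 -0.53515213  0.20545762] [3.14158428e+00 9.24081173e-07 2.32803179e-01] 0.9 0.09410335929052696
```

Run:
```python
import cv2
a=cv2.imread("pics/scene0.png")[110:290,120:370]
b=cv2.imread("pics/side0.png")[110:290,120:370]
cv2.imwrite("pics/s1.png",cv2.resize(a,None,fx=3,fy=3)); cv2.imwrite("pics/s2.png",cv2.resize(b,None,fx=3,fy=3))
```

```text
(no output)
```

View pics/s1.png

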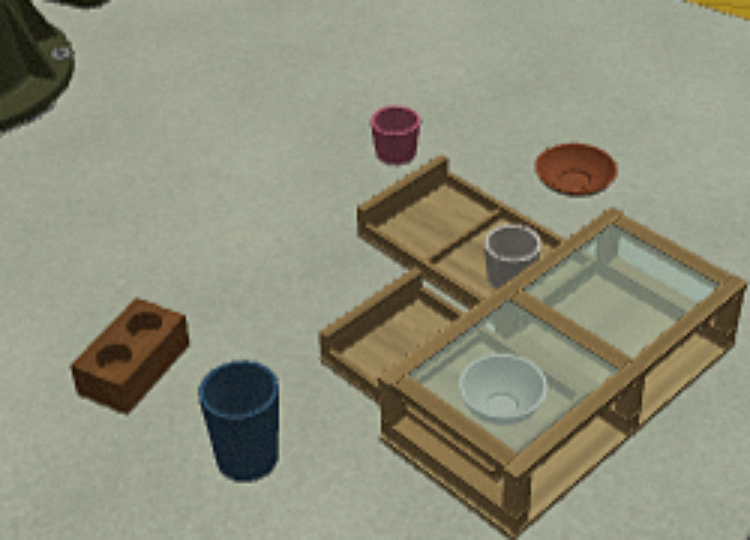

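View pics/s2.png

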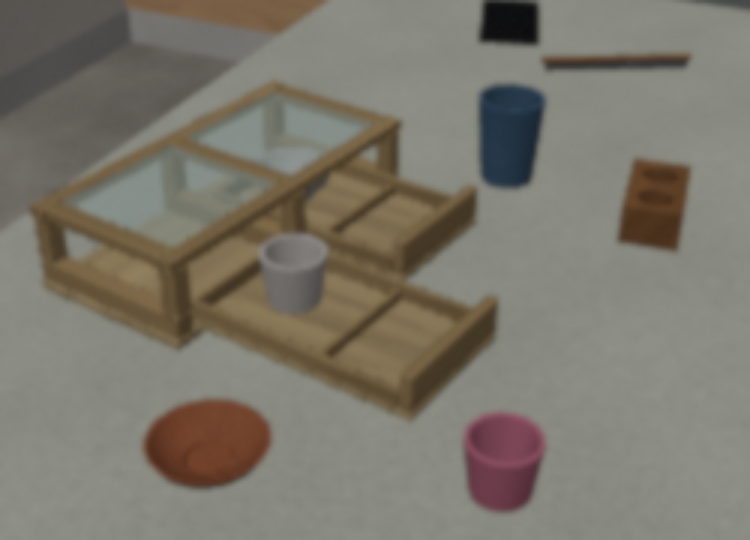

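The real cup is the grey-white one at scene (292,195), standing in the left tray. The pink one at (251,153) is on the table, so it is the look-alike and stays put. The bowl is under the glass at about (288,240), in the right lane. Next I'll refine the lip poses from depth.

Run:
```python
from h import *
for n in ["scene","side"]:
    p=cams.camera(n)
    d=p["depth"]; v,u=np.mgrid[0:384,0:512]
    R=cv2.Rodrigues(np.array(p["rvec"]))[0]
    c=np.stack([(u-p["cx"])/p["fx"]*d,(v-p["cy"])/p["fy"]*d,d],-1).reshape(-1,3)
    P=(c-np.array(p["tvec"]).ravel())@R; P=P[d.ravel()>0]
    for nm,c0 in [("cup",(.536,.066)),("bowl",(.609,-.087))]:
        q=P[(np.hypot(P[:,0]-c0[0],P[:,1]-c0[1])<.075)&(P[:,2]>.038)&(P[:,2]<.052)]
        yaw=-.235; ex=np.array([np.cos(yaw),np.sin(yaw)]); ey=np.array([-ex[1],ex[0]])
        l=(q[:,:2]-c0)@np.array([ex,ey]).T; q=q[abs(l[:,0])<.02]; l=l[abs(l[:,0])<.02]
        (cx,cy),s,a=cv2.minAreaRect(q[:,:2].astype(np.float32)*1000)
        k=np.polyfit(l[:,1],l[:,0],1)
        print(n,nm,len(q),(round(cx),round(cy)),s,a,"yaw by fit",yaw-np.arctan(k[0]),l.min(0),l.max(0))
    q=P[(P[:,2]>.066)&(P[:,2]<.082)&(P[:,0]>.55)&(P[:,0]<.9)&(P[:,1]>-.2)&(P[:,1]<.15)]
    print(n,"roof",len(q),cv2.minAreaRect(q[:,:2].astype(np.float32)*1000))
```

```text
scene cup 138 (540, 62) (113.05854797363281, 14.552811622619629) 77.7782211303711 yaw by fit -0.18550025366152434 [-0.0012633  -0.05965546] [0.01357264 0.0533253 ]
scene bowl 185 (608, -86) (111.26386260986328, 11.919533729553223) 79.8072738647461 yaw by fit -0.19372344246110368 [-0.00960887 -0.05535315] [0.00675981 0.05579347]
scene roof 5270 ((771.7762451171875, -49.84938049316406), (285.6510009765625, 143.9404296875), 79.3530502319336)
side cup 249 (538, 65) (112.54829406738281, 11.479049682617188) 79.54496002197266 yaw by fit -0.19336179280068677 [-0.0056567  -0.05715816] [0.0105585  0.05508227]
side bowl 170 (606, -82) (113.85648345947266, 10.926081657409668) 79.36883544921875 yaw by fit -0.19414930094356278 [-0.01205519 -0.05242465] [0.00231873 0.06133204]
side roof 3632 ((770.6107788085938, -48.04048156738281), (286.8816833496094, 144.20314025878906), 79.29458618164062)
```

>>> {"op": "servo_tool", "data": {"rows": [[0.03, 0.026, 0, 0, 0, -0.05, -1], [0.06, 0.052, 0, 0, 0, -0.1, -1], [0.09, 0.078, 0, 0, 0, -0.15, -1], [0.12, 0.104, 0, 0, 0, -0.2, -1], [0.15, 0.13, 0, 0, 0, -0.25, -1], [0.18, 0.156, 0, 0, 0, -0.3, -1], [0.21, 0.182, 0, 0, 0, -0.36, -1], [0.24, 0.208, 0, 0, 0, -0.419, -1]], "newtons": 10}}

```text
time_s: 1.67
ee_pos: [0.3681, -0.3256, 0.2057]
eef_rot: [3.141, -0.0, -0.189]
force: [0.1, -0.4, 0.1]
grip_width: 0.0442
```

Run:
```python
from h import *
o=ctrl.get_obs()
for k in o: print(k,np.round(o[k],3))
```

```text
time_s 1.667
qpos [-0.799  0.169  1.682 -0.     1.29   0.961]
joint_vel [ 0.975  0.111 -0.128  0.002  0.016  1.671]
tau [-7.4880e+00 -4.7614e+01 -3.3045e+01  7.1000e-02  3.6000e-02 -3.5620e+00]
ee_pos [ 0.368 -0.326  0.206]
eef_rot [ 3.141 -0.    -0.189]
force [ 0.064 -0.395  0.085]
moment [-0.035  0.021 -0.002]
grip_width 0.044
```

>>> {"op": "servo_tool", "data": {"rows": [[0.03, 0.026, 0, 0, 0, 0, -1], [0.06, 0.053, 0, 0, 0, 0, -1], [0.09, 0.079, 0, 0, 0, 0, -1], [0.12, 0.105, 0, 0, 0, 0, -1], [0.15, 0.132, 0, 0, 0, 0, -1], [0.18, 0.158, 0, 0, 0, 0, -1], [0.21, 0.184, 0, 0, 0, 0, -1], [0.235, 0.206, 0, 0, 0, 0, -1]]}}

```text
time_s: 2.33
ee_pos: [0.6046, -0.1175, 0.2056]
eef_rot: [3.141, -0.0, -0.188]
force: [-0.2, -0.3, 0.2]
grip_width: 0.0001
```

>>> {"op": "servo_tool", "data": {"rows": [[0.02, 0.018, 0, 0, 0, 0, -1], [0.034, 0.03, 0, 0, 0, 0, -1], [0.034, 0.03, 0, 0, 0, 0, -1], [0.034, 0.03, 0, 0, 0, 0, -1], [0.034, 0.03, 0, 0, 0, 0, -1], [0.034, 0.03, 0, 0, 0, 0, -1], [0.034, 0.03, 0, 0, 0, 0, -1], [0.034, 0.03, 0, 0, 0, 0, -1]]}}

```text
time_s: 3.0
ee_pos: [0.6383, -0.0881, 0.2059]
eef_rot: [3.141, -0.001, -0.189]
force: [-0.2, 0.1, 0.2]
grip_width: 0.0008
```

Run:
```python
from h import *
o=ctrl.get_obs();print(o["ee_pos"],o["eef_rot"],o["qpos"])
p=cams.camera("wrist");save(p,"w1.png")
p=cams.camera("side");save(p,"sd1.png")
```

```text
[ 0.63830766 -0.08812851  0.20592533] [ 3.14141066e+00 -9.24728842e-04 -1.89357123e-01] [-1.93954627e-01  5.13654282e-01  1.22272033e+00 -1.80233192e-04
  1.40429249e+00  1.56622870e+00]
```

View pics/w1.png

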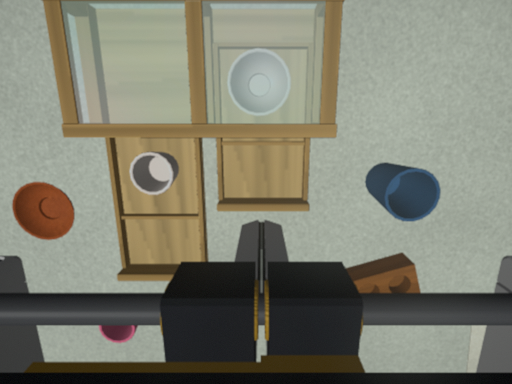

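View pics/sd1.png

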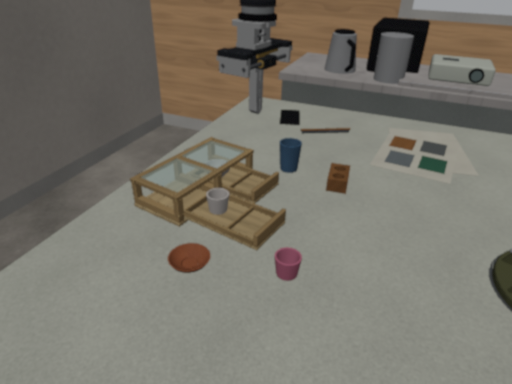

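The wrist view shows the bowl tray's lip at about (263,206), the roof edge at row 130, and the fingertip lined up with the lane. I'll lower the tip behind the lip.

>>> {"op": "servo_tool", "data": {"rows": [[0, 0, -0.02, 0, 0, 0, -1], [0, 0, -0.045, 0, 0, 0, -1], [0, 0, -0.07, 0, 0, 0, -1], [0, 0, -0.095, 0, 0, 0, -1], [0, 0, -0.12, 0, 0, 0, -1], [0, 0, -0.14, 0, 0, 0, -1], [0, 0, -0.145, 0, 0, 0, -1], [0, 0, -0.145, 0, 0, 0, -1]]}}

```text
time_s: 3.77
ee_pos: [0.6378, -0.0879, 0.0597]
eef_rot: [3.141, 0.002, -0.189]
force: [-0.8, -0.2, 0.8]
grip_width: 0.0007
```

Run:
```python
from h import *
o=ctrl.get_obs();print(o["ee_pos"],o["force"])
p=cams.camera("side");cv2.imwrite("pics/sd2.png",cv2.resize(p["image"][80:260,120:370,::-1],None,fx=3,fy=3))
```

```text
[ 0.63777523 -0.08787407  0.05966915] [-0.7734855  -0.21685322  0.80511001]
```

View pics/sd2.png

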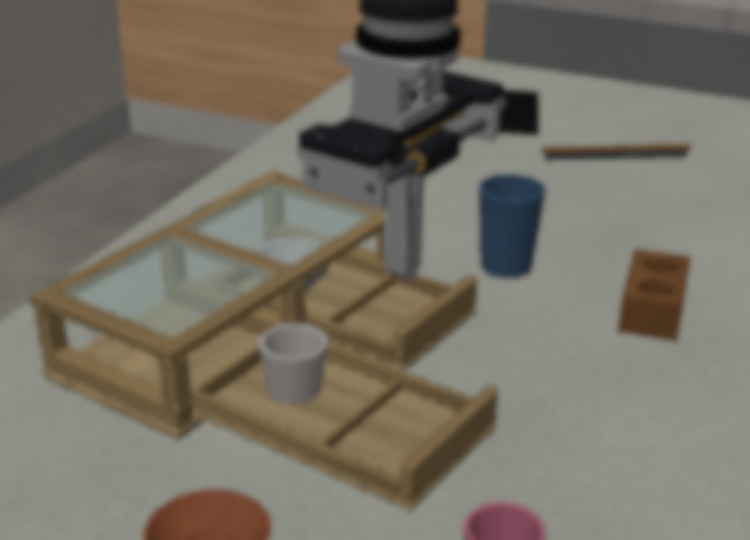

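The tip hangs over the bare floor between the lip and the divider, clear of the roof edge.

>>> {"op": "servo_tool", "data": {"rows": [[0, 0, -0.008, 0, 0, 0, -1], [0, 0, -0.016, 0, 0, 0, -1], [0, 0, -0.024, 0, 0, 0, -1], [0, 0, -0.03, 0, 0, 0, -1], [-0.003, 0.001, -0.032, 0, 0, 0, -1], [-0.006, 0.001, -0.032, 0, 0, 0, -1], [-0.009, 0.002, -0.032, 0, 0, 0, -1], [-0.012, 0.002, -0.032, 0, 0, 0, -1]]}}

```text
time_s: 4.48
ee_pos: [0.6264, -0.0859, 0.0297]
eef_rot: [3.141, -0.001, -0.189]
force: [0.8, 0.4, 0.2]
grip_width: 0.0004
```

>>> {"op": "servo_tool", "data": {"rows": [[-0.004, 0.001, 0, 0, 0, 0, -1], [-0.008, 0.001, 0, 0, 0, 0, -1], [-0.012, 0.002, 0, 0, 0, 0, -1], [-0.016, 0.003, 0, 0, 0, 0, -1], [-0.02, 0.004, 0, 0, 0, 0, -1], [-0.024, 0.005, 0, 0, 0, 0, -1], [-0.028, 0.005, 0, 0, 0, 0, -1], [-0.032, 0.006, 0, 0, 0, 0, -1]]}}

```text
time_s: 5.15
ee_pos: [0.594, -0.0798, 0.0297]
eef_rot: [3.141, -0.001, -0.189]
force: [0.9, -1.1, 1.2]
grip_width: 0.0005
```

>>> {"op": "servo_tool", "data": {"rows": [[-0.004, 0.001, 0, 0, 0, 0, -1], [-0.008, 0.001, 0, 0, 0, 0, -1], [-0.012, 0.002, 0, 0, 0, 0, -1], [-0.016, 0.003, 0, 0, 0, 0, -1], [-0.02, 0.004, 0, 0, 0, 0, -1], [-0.024, 0.005, 0, 0, 0, 0, -1], [-0.028, 0.005, 0, 0, 0, 0, -1], [-0.032, 0.006, 0, 0, 0, 0, -1]]}}

```text
time_s: 5.82
ee_pos: [0.5616, -0.0738, 0.0297]
eef_rot: [3.141, -0.001, -0.189]
force: [1.1, -1.8, 0.4]
grip_width: 0.0005
```

Run:
```python
from h import *
o=ctrl.get_obs();print(o["ee_pos"],o["force"])
p=cams.camera("side");cv2.imwrite("pics/sd3.png",cv2.resize(p["image"][80:260,120:370,::-1],None,fx=3,fy=3))
```

```text
[ 0.56164466 -0.07377703  0.02973135] [ 1.11607509 -1.82977729  0.42949004]
```

View pics/sd3.png

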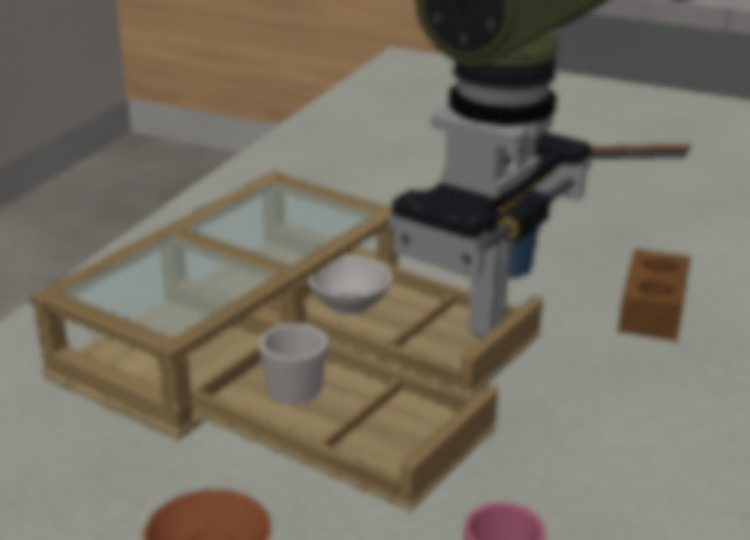

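The tray is following and the bowl is riding along with it. About 40 mm remains.

>>> {"op": "servo_tool", "data": {"rows": [[-0.004, 0.001, 0, 0, 0, 0, -1], [-0.008, 0.001, 0, 0, 0, 0, -1], [-0.012, 0.002, 0, 0, 0, 0, -1], [-0.016, 0.003, 0, 0, 0, 0, -1], [-0.02, 0.004, 0, 0, 0, 0, -1], [-0.024, 0.005, 0, 0, 0, 0, -1], [-0.028, 0.005, 0, 0, 0, 0, -1], [-0.032, 0.006, 0, 0, 0, 0, -1]]}}

```text
time_s: 6.53
ee_pos: [0.5286, -0.0675, 0.0296]
eef_rot: [3.142, -0.001, -0.189]
force: [0.4, -1.9, 0.2]
grip_width: 0.0002
```

>>> {"op": "servo_tool", "data": {"rows": [[-0.001, 0, 0, 0, 0, 0, -1], [-0.002, 0, 0, 0, 0, 0, -1], [-0.003, 0.001, 0, 0, 0, 0, -1], [-0.004, 0.001, 0, 0, 0, 0, -1], [-0.005, 0.001, 0, 0, 0, 0, -1], [-0.006, 0.001, 0, 0, 0, 0, -1], [-0.006, 0.001, 0, 0, 0, 0, -1], [-0.006, 0.001, 0, 0, 0, 0, -1]]}}

```text
time_s: 7.2
ee_pos: [0.5228, -0.0665, 0.0297]
eef_rot: [-3.141, -0.001, -0.189]
force: [4.1, 2.0, -1.3]
grip_width: 0.0005
```

>>> {"op": "servo_tool", "data": {"rows": [[-0.0005, 0, 0, 0, 0, 0, -1], [-0.001, 0, 0, 0, 0, 0, -1], [-0.001, 0, 0, 0, 0, 0, -1], [-0.0015, 0, 0, 0, 0, 0, -1], [-0.002, 0, 0, 0, 0, 0, -1], [-0.002, 0, 0, 0, 0, 0, -1], [-0.002, 0, 0, 0, 0, 0, -1], [-0.002, 0, 0, 0, 0, 0, -1]]}}

```text
time_s: 7.87
ee_pos: [0.5227, -0.0665, 0.0298]
eef_rot: [-3.141, -0.006, -0.189]
force: [17.3, 2.5, -12.6]
grip_width: 0.0005
```

```bash
cat >> h.py <<'E'
def lip(p,c0):
    d=p["depth"]; v,u=np.mgrid[0:384,0:512]
    R=cv2.Rodrigues(np.array(p["rvec"]))[0]
    c=np.stack([(u-p["cx"])/p["fx"]*d,(v-p["cy"])/p["fy"]*d,d],-1).reshape(-1,3)
    P=(c-np.array(p["tvec"]).ravel())@R; P=P[d.ravel()>0]
    ex=np.array([np.cos(.186),-np.sin(.186)]); ey=np.array([-ex[1],ex[0]])
    l=(P[:,:2]-c0)@np.array([ex,ey]).T
    m=(abs(l[:,0])<.02)&(abs(l[:,1])<.06)&(P[:,2]>.040)&(P[:,2]<.052)
    s=(P[m][:,:2]-[.638,-.024])@ex
    return np.percentile(s,[3,50,97]).round(4),m.sum()
E
python3 - <<'E'
from h import *
o=ctrl.get_obs();print(o["ee_pos"],o["force"])
for n in ["scene","side"]:
    p=cams.camera(n);print(n,lip(p,(.508,-.067)),lip(p,(.538,.064)))
cv2.imwrite("pics/sd4.png",cv2.resize(p["image"][80:260,120:370,::-1],None,fx=3,fy=3))
E
```

```text
[ 0.52272914 -0.06647265  0.02979601] [ 17.27046172   2.50018839 -12.5902573 ]
scene (array([-0.1238, -0.116 , -0.1047]), np.int64(104)) (array([-0.117 , -0.1102, -0.1064]), np.int64(124))
side (array([-0.126 , -0.1208, -0.1022]), np.int64(205)) (array([-0.1198, -0.1166, -0.1102]), np.int64(233))
```

View pics/sd4.png

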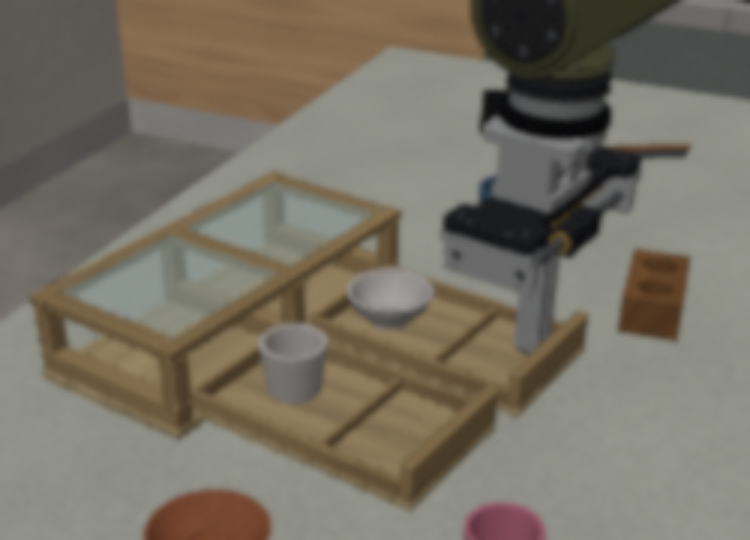

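The tip is at the hard stop: 17 N with no further travel. I'll back off and lift straight up.

>>> {"op": "servo_tool", "data": {"rows": [[0.005, -0.001, 0, 0, 0, 0, -1], [0.008, -0.0015, 0, 0, 0, 0, -1], [0.008, -0.0015, 0.01, 0, 0, 0, -1], [0.008, -0.0015, 0.03, 0, 0, 0, -1], [0.008, -0.0015, 0.05, 0, 0, 0, -1], [0.008, -0.0015, 0.07, 0, 0, 0, -1], [0.008, -0.0015, 0.075, 0, 0, 0, -1], [0.008, -0.0015, 0.075, 0, 0, 0, -1]]}}

```text
time_s: 8.63
ee_pos: [0.5312, -0.0681, 0.1063]
eef_rot: [-3.141, -0.008, -0.189]
force: [-0.1, -0.6, -1.2]
grip_width: 0.0004
```

>>> {"op": "servo_tool", "data": {"rows": [[-0.004, 0.023, 0, 0, 0, 0, -1], [-0.008, 0.046, 0, 0, 0, 0, -1], [-0.012, 0.069, 0, 0, 0, 0, -1], [-0.016, 0.092, 0, 0, 0, 0, -1], [-0.02, 0.115, 0, 0, 0, 0, -1], [-0.025, 0.138, 0, 0, 0, 0, -1], [-0.025, 0.138, 0, 0, 0, 0, -1], [-0.025, 0.138, 0, 0, 0, 0, -1]]}}

```text
time_s: 9.3
ee_pos: [0.5055, 0.0705, 0.1053]
eef_rot: [-3.142, -0.007, -0.187]
force: [0.3, -0.4, -0.0]
grip_width: 0.0005
```

>>> {"op": "servo_tool", "data": {"rows": [[0, 0, -0.015, 0, 0, 0, -1], [0, 0, -0.03, 0, 0, 0, -1], [0, 0, -0.045, 0, 0, 0, -1], [0, 0, -0.06, 0, 0, 0, -1], [0, 0, -0.07, 0, 0, 0, -1], [0, 0, -0.074, 0, 0, 0, -1], [0, 0, -0.074, 0, 0, 0, -1], [0, 0, -0.074, 0, 0, 0, -1]]}}

```text
time_s: 9.97
ee_pos: [0.5057, 0.0701, 0.0316]
eef_rot: [-3.142, -0.007, -0.188]
force: [0.6, 0.1, 1.4]
grip_width: 0.0006
```

Run:
```python
from h import *
o=ctrl.get_obs();print(o["ee_pos"],o["force"],o["eef_rot"])
for n in ["scene","side"]:
    p=cams.camera(n);print(n,lip(p,(.508,-.067)),lip(p,(.538,.064)))
cv2.imwrite("pics/sd5.png",cv2.resize(p["image"][80:280,120:370,::-1],None,fx=3,fy=3))
```

```text
[0.50566316 0.07014612 0.03162128] [0.62819925 0.06248316 1.36189312] [-3.14155452 -0.00688322 -0.18761935]
scene (array([-0.1233, -0.1164, -0.1119]), np.int64(154)) (array([-0.1169, -0.11  , -0.1057]), np.int64(119))
side (array([-0.126 , -0.1247, -0.1188]), np.int64(86)) (array([-0.1196, -0.1165, -0.11  ]), np.int64(173))
```

View pics/sd5.png

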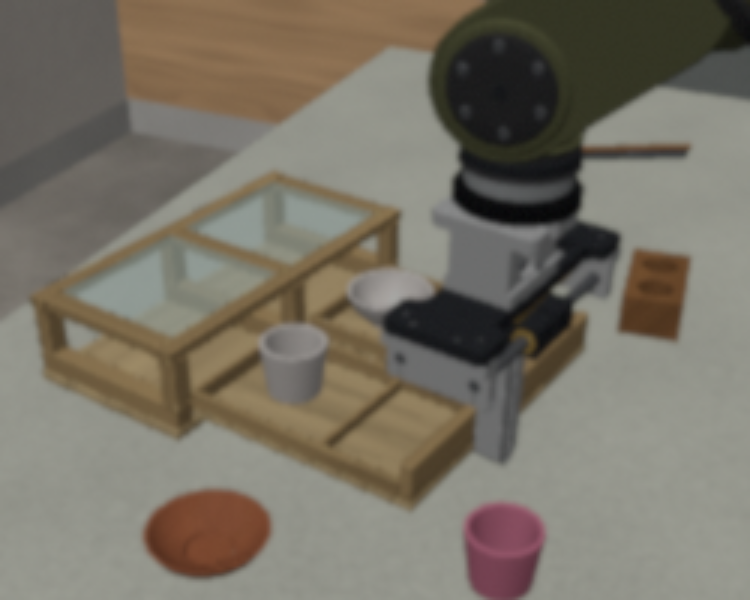

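The shut fingers stand just in front of the cup tray's lip. Now I'll push gently along the stand's +x.

>>> {"op": "servo_tool", "data": {"rows": [[0.004, -0.001, 0, 0, 0, 0, -1], [0.008, -0.0015, 0, 0, 0, 0, -1], [0.012, -0.002, 0, 0, 0, 0, -1], [0.016, -0.003, 0, 0, 0, 0, -1], [0.02, -0.004, 0, 0, 0, 0, -1], [0.023, -0.0045, 0, 0, 0, 0, -1], [0.026, -0.005, 0, 0, 0, 0, -1], [0.03, -0.006, 0, 0, 0, 0, -1]]}}

```text
time_s: 10.73
ee_pos: [0.536, 0.0644, 0.0319]
eef_rot: [-3.141, -0.007, -0.187]
force: [-2.3, 1.6, -0.6]
grip_width: 0.0003
```

>>> {"op": "servo_tool", "data": {"rows": [[0.004, -0.001, 0, 0, 0, 0, -1], [0.008, -0.0015, 0, 0, 0, 0, -1], [0.012, -0.002, 0, 0, 0, 0, -1], [0.016, -0.003, 0, 0, 0, 0, -1], [0.02, -0.004, 0, 0, 0, 0, -1], [0.024, -0.0045, 0, 0, 0, 0, -1], [0.028, -0.005, 0, 0, 0, 0, -1], [0.032, -0.006, 0, 0, 0, 0, -1]]}}

```text
time_s: 11.4
ee_pos: [0.5683, 0.0584, 0.0319]
eef_rot: [-3.141, -0.007, -0.187]
force: [-1.7, 1.7, -0.7]
grip_width: 0.0004
```

Run:
```python
from h import *
p=cams.camera("side")
cv2.imwrite("pics/sd6.png",cv2.resize(p["image"][80:280,120:370,::-1],None,fx=3,fy=3))
```

```text
(no output)
```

View pics/sd6.png

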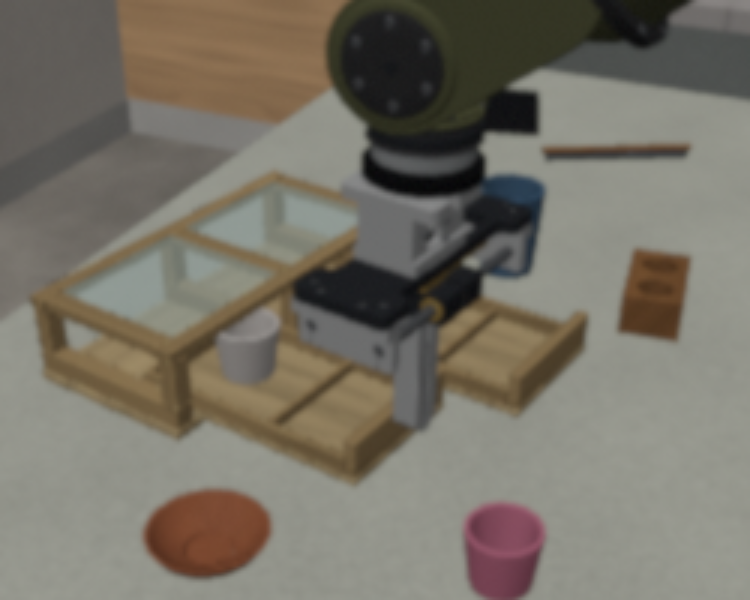

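The tray is sliding in with the cup upright and going under the roof.

>>> {"op": "servo_tool", "data": {"rows": [[0.004, -0.001, 0, 0, 0, 0, -1], [0.008, -0.0015, 0, 0, 0, 0, -1], [0.012, -0.002, 0, 0, 0, 0, -1], [0.016, -0.003, 0, 0, 0, 0, -1], [0.02, -0.004, 0, 0, 0, 0, -1], [0.024, -0.0045, 0, 0, 0, 0, -1], [0.028, -0.005, 0, 0, 0, 0, -1], [0.032, -0.006, 0, 0, 0, 0, -1]]}}

```text
time_s: 12.12
ee_pos: [0.6014, 0.0522, 0.032]
eef_rot: [-3.141, -0.008, -0.188]
force: [-2.0, 0.6, 0.8]
grip_width: 0.0001
```

>>> {"op": "servo_tool", "data": {"rows": [[0.004, -0.001, 0, 0, 0, 0, -1], [0.008, -0.0015, 0, 0, 0, 0, -1], [0.012, -0.002, 0, 0, 0, 0, -1], [0.016, -0.003, 0, 0, 0, 0, -1], [0.02, -0.004, 0, 0, 0, 0, -1], [0.023, -0.0045, 0, 0, 0, 0, -1], [0.026, -0.005, 0, 0, 0, 0, -1], [0.028, -0.0055, 0, 0, 0, 0, -1]]}}

```text
time_s: 12.78
ee_pos: [0.6297, 0.0467, 0.032]
eef_rot: [-3.141, -0.008, -0.188]
force: [-0.9, 1.2, -0.3]
grip_width: 0.0004
```

>>> {"op": "servo_tool", "data": {"rows": [[0.001, 0, 0, 0, 0, 0, -1], [0.002, 0, 0, 0, 0, 0, -1], [0.003, -0.0005, 0, 0, 0, 0, -1], [0.004, -0.001, 0, 0, 0, 0, -1], [0.005, -0.001, 0, 0, 0, 0, -1], [0.006, -0.001, 0, 0, 0, 0, -1], [0.006, -0.001, 0, 0, 0, 0, -1], [0.006, -0.001, 0, 0, 0, 0, -1]]}}

```text
time_s: 13.45
ee_pos: [0.6359, 0.0456, 0.032]
eef_rot: [-3.141, -0.008, -0.188]
force: [-1.4, 0.4, 0.7]
grip_width: 0.0005
```

>>> {"op": "servo_tool", "data": {"rows": [[0.0005, 0, 0, 0, 0, 0, -1], [0.001, 0, 0, 0, 0, 0, -1], [0.0015, 0, 0, 0, 0, 0, -1], [0.002, 0, 0, 0, 0, 0, -1], [0.0025, -0.0005, 0, 0, 0, 0, -1], [0.003, -0.0005, 0, 0, 0, 0, -1], [0.003, -0.0005, 0, 0, 0, 0, -1], [0.003, -0.0005, 0, 0, 0, 0, -1]]}}

```text
time_s: 14.12
ee_pos: [0.6372, 0.0455, 0.032]
eef_rot: [-3.141, -0.004, -0.187]
force: [-16.1, 1.0, 9.0]
grip_width: 0.0003
```

>>> {"op": "servo_tool", "data": {"rows": [[0.0005, 0, 0, 0, 0, 0, -1], [0.001, 0, 0, 0, 0, 0, -1], [0.0015, 0, 0, 0, 0, 0, -1], [0.002, 0, 0, 0, 0, 0, -1], [0.002, 0, 0, 0, 0, 0, -1], [0.002, 0, 0, 0, 0, 0, -1], [0.002, 0, 0, 0, 0, 0, -1], [0.002, 0, 0, 0, 0, 0, -1]]}}

```text
time_s: 14.78
ee_pos: [0.6372, 0.0456, 0.032]
eef_rot: [3.141, 0.001, -0.187]
force: [-18.8, -0.6, 11.8]
grip_width: 0.0005
```

The home stop is reached: 16–19 N with no travel, at the predicted x of 0.637. I'll retreat and lift.

>>> {"op": "servo_tool", "data": {"rows": [[-0.008, 0.0015, 0, 0, 0, 0, -1], [-0.02, 0.004, 0, 0, 0, 0, -1], [-0.03, 0.006, 0, 0, 0, 0, -1], [-0.035, 0.007, 0.02, 0, 0, 0, -1], [-0.035, 0.007, 0.05, 0, 0, 0, -1], [-0.035, 0.007, 0.08, 0, 0, 0, -1], [-0.035, 0.007, 0.11, 0, 0, 0, -1], [-0.035, 0.007, 0.14, 0, 0, 0, -1]]}}

```text
time_s: 15.45
ee_pos: [0.6023, 0.0527, 0.1738]
eef_rot: [3.141, 0.0, -0.187]
force: [0.3, 0.2, 0.5]
grip_width: 0.0006
```

>>> {"op": "servo_tool", "data": {"rows": [[-0.03, 0, 0.02, 0, 0, 0, -1], [-0.06, 0, 0.04, 0, 0, 0, -1], [-0.09, 0, 0.05, 0, 0, 0, -1], [-0.12, 0, 0.05, 0, 0, 0, -1], [-0.15, 0, 0.05, 0, 0, 0, -1], [-0.16, 0, 0.05, 0, 0, 0, -1], [-0.16, 0, 0.05, 0, 0, 0, -1], [-0.16, 0, 0.05, 0, 0, 0, -1]]}}

```text
time_s: 16.12
ee_pos: [0.4431, 0.0528, 0.2244]
eef_rot: [3.142, -0.001, -0.187]
force: [0.3, 0.1, -0.2]
grip_width: 0.0007
```

Run:
```python
from h import *
o=ctrl.get_obs();print(o["ee_pos"],o["force"],o["time_s"])
im=[]
for n in ["scene","side"]:
    p=cams.camera(n);print(n,lip(p,(.508,-.067)),lip(p,(.650,.041)))
    for k,z in dict(bowl_mid=.035,cup_mid=.041,dish_mid=.011,block_mid=.0175,beaker_mid=.04).items():
        print(k,[(round(r["p"],2),wz(p,r["at"][0]*512,r["at"][1]*384,z).round(3)) for r in cams.place_of(p,k)[:2]])
    im.append(cv2.resize(p["image"][100:290,130:370,::-1],None,fx=1.65*1,fy=1.65))
cv2.imwrite("pics/end.png",np.hstack(im))
```

```text
[0.4431288  0.0527618  0.22441577] [ 0.34117096  0.06405985 -0.2003933 ] 16.1167
scene (array([-0.1226, -0.1165, -0.1115]), np.int64(151)) (array([-0.0031,  0.0041,  0.0083]), np.int64(141))
bowl_mid [(0.57, array([ 0.654, -0.089,  0.035]))]
cup_mid [(0.64, array([0.482, 0.121, 0.041]))]
dish_mid [(0.62, array([0.646, 0.213, 0.011]))]
block_mid [(0.57, array([ 0.454, -0.226,  0.017]))]
beaker_mid [(0.57, array([ 0.616, -0.245,  0.04 ]))]
side (array([-0.1259, -0.1224, -0.1164]), np.int64(165)) (array([-0.0058, -0.0027,  0.0042]), np.int64(196))
bowl_mid [(0.96, array([ 0.65 , -0.098,  0.035]))]
cup_mid [(0.83, array([0.471, 0.165, 0.041])), (0.75, array([0.626, 0.221, 0.041]))]
dish_mid [(0.7, array([0.65 , 0.193, 0.011]))]
block_mid [(0.77, array([ 0.46 , -0.238,  0.018]))]
beaker_mid [(0.8, array([ 0.611, -0.251,  0.04 ]))]
```

View pics/end.png

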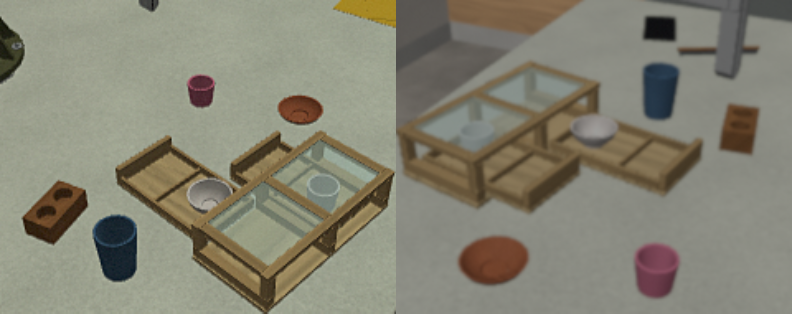

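The bowl tray's lip is at about -120 mm and the cup tray's lip at about 0. Both pieces stand upright in their trays, and the things beside the stand have not moved.

```bash
python3 -c "
from station import hand_in
print(hand_in())"
```

```text
the job is handed in; nothing more can be done
None
```

The bowl's tray is now fully out and the cup's tray fully home. I handed the job in after about 16 s of the 48 s allowed.

- **Bowl tray:** I hooked the shut fingertips behind its front lip and drew it out along its rail until it stopped (about 17 N along the rail). The last depth check put its lip 117–122 mm out, against 120 mm at the stop.
- **Cup tray:** I pushed its lip from the front until it stopped (16–19 N along the rail). The last depth check put its lip within about 4 mm of fully home.
- **Cup and bowl:** both stand upright in the rear part of their trays in the last pictures. The bowl is roughly 145 mm behind its lip. The position networks found only the pink look-alike and one false spot near the dish for the cup, so the real cup under the glass was checked by eye only.
- **Things beside the stand:** nothing shifted in the pictures. Position readings for the dish, block and beaker agree with the starting ones to within detection noise (under 15 mm). The pink look-alike was left alone.

The two cameras disagreed by about 6 mm on lip position along the rail, but the hard-stop forces settled it for both trays.

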